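# Tip the chokes into the kit tote and stack the cases on it

### The arm

A 7-joint arm with a two-finger parallel gripper is mounted at the origin on the work surface. World frame = base frame: x ahead of the robot, y to its left, z up, the work surface at z = 0. Lengths are in mm, angles in degrees, forces in N, time in s.
With the tool pointing down it reaches from about 400 to 875 mm from the base axis. Payload 19.3 kg.
Tool frame: the origin (TCP) lies at the very end of the fingers, on their centre line; the grasp point (between the pads) lies 19 mm behind it (env.grip_point_offset is the distance from the TCP to the grasp point, in mm); z points along the fingers, y is the line along which they close (so a half turn about z gives the same grasp; the last joint's range is limited). The gripper opens to 85 mm and grips with 20 to 120 N. Pads are 22 mm wide; open, the fingers measure 114 mm over their backs; the gripper's body (76 mm by 85 mm) begins 54 mm behind the grasp point. The pads swing forward as they close: fully open they stand 13 mm farther back than shut.
Start: joints at [-80.856, 29.874, -2.08, 91.645, 1.215, 58.505, -6.463], TCP at [142.384, 608.557, 231.291] pointing down, gripper open.
Joint ranges: [-166.77, 166.77], [-17.47, 122.26], [-85.68, 81.53], [9.62, 139.38], [-72.42, 252.41], [9.2, 110.78], [-144.41, 144.41]. Speed limits (degrees/s): [108.29, 108.29, 136.94, 136.94, 172.46, 172.46, 172.46].

### API

Orientations are given as [roll, pitch, yaw] about the fixed x, y, z axes, in that order (R = Rz(yaw) Ry(pitch) Rx(roll)).
In Python, from cell import env, optics gives the robot as it stands.
- The arm moves only by the shell command python3 -m jog 'ROWS' [OPENING] [FORCE]. ROWS is JSON, a list of rows, each a list of 6 numbers: the shift along the world's x, y, z in mm, then the turn, a rotation vector about the world's x, y, z in rad. In form: [[x, y, z, ax, ay, az], ...]. A call has 1 to 5 rows; each row shifts and turns the commanded pose from where the row before left it; what a row does not reach is not made up. A row lasts 1/8 s, in which the tool goes at most 62.5 mm and 10.7 degrees, less where a joint would pass 70% of its speed; a pose out of reach is approached as far as the arm can. A call with a gripper value outside its range is refused whole. OPENING is the closure, from -1 (fully open) to 1 (shut), set as the call begins (- or left out, the last holds). The fingers move at their own pace and stop on an object; FORCE is the grip in N (left out, the last holds). Time passes only in rows, so rows that do not move let the fingers close. It gives the time, the measured TCP pose, the force, the opening and the grip force at its end, in the units of the state.
- env.read_state(): the state, without advancing time (a new reading comes with each control period).
- optics.read_camera(name): name is "side" or "top"; returns a dict with "color" (384x512x3 uint8, blue, green, red), "camera_matrix" (3x3 intrinsics, pixels), "world_to_cam" (4x4, takes a point from world to camera coordinates). Camera axes: x right, y down, z forward; pixel columns grow to the right and rows downward; lengths in mm; the calibration is good to about 2 mm. A picture is of the moment at which its call begins. There is no depth.
- env.finish_job(): hands the job in; it is judged then, once.
The state is a dict: "t": time; "qpos": joint angles; "qd": joint speeds; "joint_torque": joint torques, N m; "ee_pos": TCP position; "eef_rot": TCP orientation; "wrist_force": force on the tool from outside, world axes, zero at the start; "wrist_torque": the same for the moment, N m; "finger_gap": finger opening in mm; "finger_force": force on a finger pad.
Only numpy, scipy, OpenCV 4.12 (cv2) and the standard library are available. Lean on these libraries where they do the work, as an engineer would, in place of code of your own. Each camera call takes 0.05 s, during which the arm holds its last target. There are 200 camera calls.

### The job

Make up the kit for the next station: pick up the metal tray by its orange bar and tip all three chokes off its open end into the black tote, then set the empty tray back down upright on the bench and let go. Then stack the blue case squarely on the tote, setting it down gently rather than dropping it, edges flush all round so that it closes it, and after that the yellow case in the same way squarely on the blue one. Leave the tote where it stands and do not disturb the other things on the bench.

Things in the scene. Friction and masses are not known exactly. Their poses are not given: they have to be found in the camera images.
- tote: black open-topped tote, 150 (x) x 120 (y) x 80 (z) mm outside, walls and floor 6 mm, 0.7 kg, loose on the bench. Origin: centre of the underside, z up. Same footprint as the cases; the same turned half round.
- blue_case: Blue closed case, 150 (x) x 120 (y) x 60 (z) mm, 0.45 kg, flat top and base. Mid-way on each 150 mm side a finger notch, 60 mm long, 38 mm deep, cut down 30 mm from the top, leaves a 44 mm wide (y) grip web, flush with the top: close on it along y. Origin: centre of the underside, z up. Same turned half round.
- yellow_case: Yellow closed case, 150 (x) x 120 (y) x 60 (z) mm, 0.45 kg, flat top and base. Mid-way on each 150 mm side a finger notch, 60 mm long, 38 mm deep, cut down 30 mm from the top, leaves a 44 mm wide (y) grip web, flush with the top: close on it along y. Origin: centre of the underside, z up. Same turned half round. Same shape as the blue case.
- tray: aluminium sorter tray, 150 (x) x 80 (y) mm, 4 mm floor and walls, walls 32 mm high on three sides, open at its -x end; 0.3 kg empty. An orange bar bridges it at mid-length, along y: section 14 mm (x) x 22 mm (z), 80 mm long, from 74 to 96 mm above the underside; chokes pass below it. Origin: centre of the underside, z up.
- tray_lip (a point): middle of the open (-x) edge of the tray's floor, 75 mm from the tray's centre, on the floor's upper face (4 mm up)
- tray_bar (a point): centre of the orange bar, 85 mm above the tray's underside: grip here from above, fingers closing along the tray's x
- choke0_mid (a point): wound choke, one of three alike: black block 38 x 46 x 22 mm with a copper band round it, 70 g, lying loose in the tray. This point is its centre.
- choke1_mid (a point): wound choke, one of three alike: black block 38 x 46 x 22 mm with a copper band round it, 70 g, lying loose in the tray. This point is its centre.
- choke2_mid (a point): wound choke, one of three alike: black block 38 x 46 x 22 mm with a copper band round it, 70 g, lying loose in the tray. This point is its centre.
- spool: bystander: white and silver solder spool standing upright, 60 mm diameter, 50 mm high; origin centre of underside
- flux_bottle: bystander: white bottle, 44 mm diameter, 110 mm high; origin centre of underside
- board_panel: bystander: flat panel of green circuit boards on packing, 100 x 140 x 16 mm; origin centre of underside
- parts_bin: bystander: small blue open bin, 90 x 70 x 45 mm; origin centre of underside
- marker: bystander: black marker lying flat, 120 x 16 x 14 mm; origin centre of underside

How it is judged:
By the outcome, as a careful person would: the job done as asked, in the order asked, and still so for the second after the job is handed in, with the robot touching nothing.
It also fails if it takes over 72 s, if anything falls off the work surface, if the arm or the gripper's body presses on something with over 40 N, if the wrist force passes 120 N, or if a joint passes its speed limit or range.

## Working session

There is one attempt and no reset: what is moved stays moved. The work goes in short steps, Python scripts to look and compute and a shell command to move; the robot and the scene stay as the last step left them, time stands still between calls to the robot, and variables do not carry over. Pictures are saved under pics/ and viewed, at most 10 in all, crops included, and the job is handed in when it is done.

```bash
ls; mkdir -p pics
python3 - <<'E'
from cell import env, optics
import cv2
s=env.read_state(); print(s)
for n in("side","top"):
    c=optics.read_camera(n); cv2.imwrite(f"pics/{n}0.png",c["color"]); print(n,c["camera_matrix"].tolist(),c["world_to_cam"].round(4).tolist())
E
```

```text
pics
{'t': 0.0, 'qpos': array([-80.85608317,  29.91069768,  -2.08075847,  91.67179446,
         1.21419919,  58.50300753,  -6.46393763]), 'qd': array([ 0.04341673, -0.08444385,  0.02078877,  0.0272429 ,  0.03377746,
       -0.03878868,  0.04161264]), 'joint_torque': array([ 2.64648290e-03, -9.27086449e+01,  1.98156461e+00, -3.69929123e+01,
        1.80729985e-02,  8.22419330e-03, -1.10680890e-05]), 'ee_pos': array([142.32534167, 608.25539173, 230.72150073]), 'eef_rot': array([-1.79936688e+02,  4.34149142e-03,  1.66831534e+02]), 'wrist_force': array([-0.51540309, -0.29428489, -1.31615208]), 'wrist_torque': array([-0.03344154, -0.01853678, -0.01744296]), 'finger_force': 0.0, 'finger_gap': 85.08984836819462}
side [[347.2346786865691, 0.0, 251.3071691605991], [0.0, 347.2346786865691, 187.24561980173615], [0.0, 0.0, 1.0]] [[-0.9788, -0.2049, 0.0073, 581.1185], [-0.1072, 0.4811, -0.8701, 119.3953], [0.1747, -0.8524, -0.4928, 1009.1871], [0.0, 0.0, 0.0, 1.0]]
top [[347.51798939622364, 0.0, 254.49280791420833], [0.0, 347.51798939622364, 190.2165633982075], [0.0, 0.0, 1.0]] [[0.0707, -0.9975, 0.0047, -53.1922], [-0.9738, -0.07, -0.2164, 590.7473], [0.2162, 0.0107, -0.9763, 965.0166], [0.0, 0.0, 0.0, 1.0]]
```

View pics/side0.png

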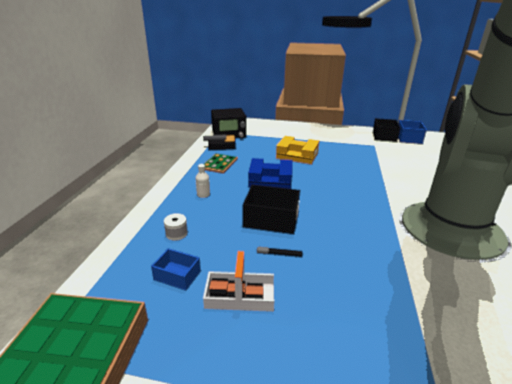

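View pics/top0.png

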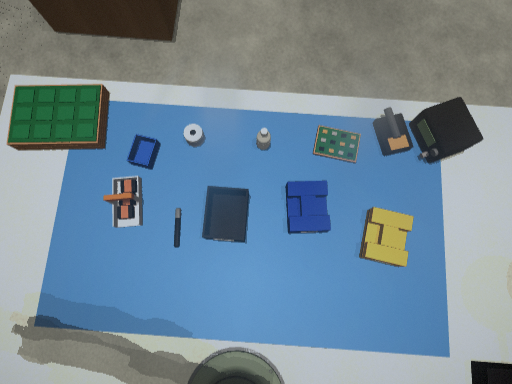

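```bash
cat > crop.py <<'E'
import cv2,numpy as np
def sheet(im,ctrs,out,w=80,h=60,k=5):
    T=[]
    for cx,cy in ctrs:
        x0,y0=cx-w//2,cy-h//2
        c=cv2.resize(im[y0:y0+h,x0:x0+w],None,fx=k,fy=k,interpolation=cv2.INTER_CUBIC)
        for i in range(0,w,10):
            cv2.line(c,(i*k,0),(i*k,6),(255,255,255),1); cv2.putText(c,str(x0+i),(i*k,16),0,.35,(255,255,255),1)
        for i in range(0,h,10):
            cv2.line(c,(0,i*k),(6,i*k),(255,255,255),1); cv2.putText(c,str(y0+i),(8,i*k+4),0,.35,(255,255,255),1)
        T.append(c)
    cv2.imwrite(out,np.vstack([np.hstack(T[:2]),np.hstack(T[2:])]))
E
python3 -c "
from crop import *
sheet(cv2.imread('pics/top0.png'),[(125,200),(227,214),(308,207),(388,237)],'pics/tc.png')
sheet(cv2.imread('pics/side0.png'),[(240,283),(272,209),(272,174),(298,150)],'pics/sc.png')"
```

```text
(no output)
```

View pics/tc.png

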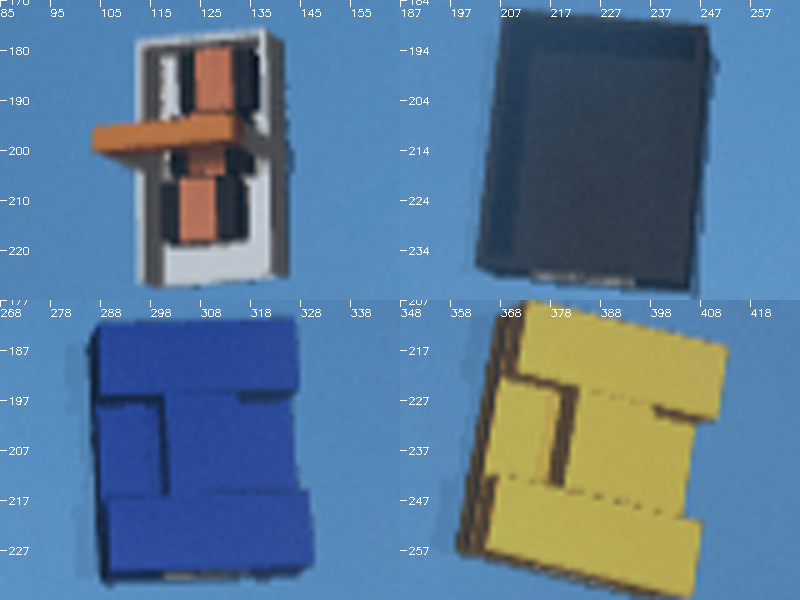

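View pics/sc.png

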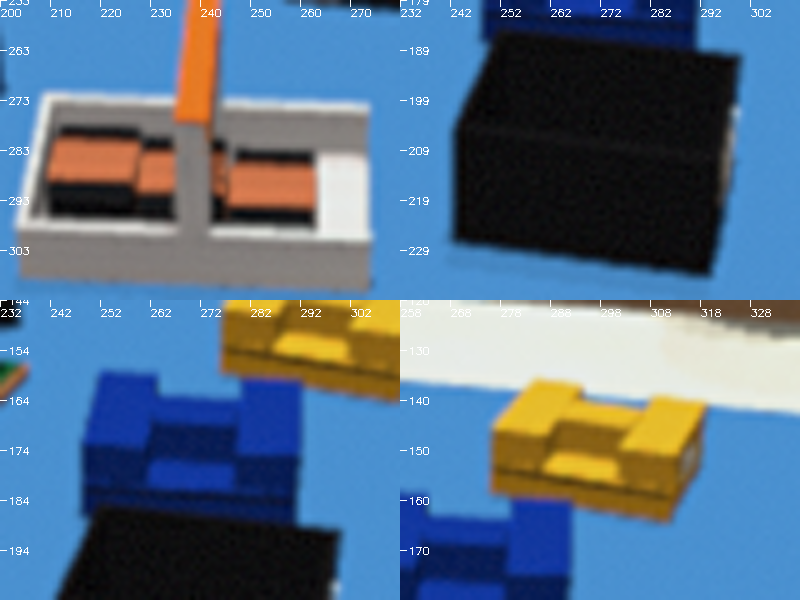

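```bash
cat > fit.py <<'E'
import cv2,numpy as np
from scipy.optimize import minimize
def B(x0,x1,y0,y1,z0,z1): return np.array([[x,y,z] for x in(x0,x1) for y in(y0,y1) for z in(z0,z1)],float)
case=[B(-75,75,-60,60,0,30),B(-75,-30,-60,60,30,60),B(30,75,-60,60,30,60),B(-30,30,-22,22,30,60)]
tote=[B(-75,75,-60,60,0,80)]
tray=[B(-75,75,-40,-36,0,32),B(-75,75,36,40,0,32),B(71,75,-40,40,0,32),B(-75,75,-40,40,0,4),B(-7,7,-40,40,74,96),B(-7,7,-40,-36,0,96),B(-7,7,36,40,0,96)]
def mask(img,kind):
    h,s,v=cv2.split(cv2.cvtColor(img,cv2.COLOR_BGR2HSV)); b,g,r=[c.astype(int) for c in cv2.split(img)]
    if kind=='tote': return (b<105)&(g<75)&(r<75)
    if kind=='yellow': return (r>b+25)
    if kind=='blue': return (g<105)
    return ~((h>95)&(h<115)&(s>100)&(v>120))
K=4
def cov(parts,p,cam,roi,z=0):
    x,y,a=p; x0,y0,x1,y1=roi; c,s=np.cos(a),np.sin(a)
    im=np.zeros(((y1-y0)*K,(x1-x0)*K),np.uint8)
    for P in parts:
        W=P@np.array([[c,s,0],[-s,c,0],[0,0,1]])+[x,y,z]
        C=W@cam['world_to_cam'][:3,:3].T+cam['world_to_cam'][:3,3]
        u=C@cam['camera_matrix'].T; u=u[:,:2]/u[:,2:]
        q=((u+.5-[x0,y0])*K-.5)
        hull=cv2.convexHull(q.astype(np.float32))
        cv2.fillConvexPoly(im,np.round(hull*16).astype(np.int32),255,cv2.LINE_AA,4)
    return cv2.resize(im,(x1-x0,y1-y0),interpolation=cv2.INTER_AREA)/255.
def up(img,roi): x0,y0,x1,y1=roi; return cv2.resize(img[y0:y1,x0:x1],None,fx=K,fy=K,interpolation=cv2.INTER_CUBIC)
def fit(parts,kind,views,p0,z=0,freez=False):
    M=[]
    for cam,roi,ign in views:
        u=up(cam['color'],roi); m=mask(u,kind).astype(np.float32); n=cv2.resize(m,None,fx=1/K,fy=1/K,interpolation=cv2.INTER_AREA)
        w=np.ones_like(n) if ign is None else (cv2.dilate(cv2.resize(mask(u,ign).astype(np.float32),None,fx=1/K,fy=1/K),np.ones((3,3)))<.1)*1.
        M.append((cam,roi,n,w))
    def L(q): return sum((np.abs(cov(parts,(q[0],q[1],q[2]/50),c,r,q[3] if freez else z)-n)*w).sum() for c,r,n,w in M)
    q0=np.array([p0[0],p0[1],p0[2]*50]+([z] if freez else []))
    for step in (12,3,1): 
        S=np.vstack([q0]+[q0+step*e for e in np.eye(len(q0))]); r=minimize(L,q0,method='Nelder-Mead',options=dict(initial_simplex=S,xatol=.05,fatol=.05)); q0=r.x
    q0[2]=np.degrees(q0[2]/50); return q0.round(2),round(float(r.fun),1)
def backproj(cam,px,z):
    R=cam['world_to_cam'][:3,:3];t=cam['world_to_cam'][:3,3]; d=R.T@np.linalg.solve(cam['camera_matrix'],[px[0],px[1],1]); o=-R.T@t
    return (o+d*(z-o[2])/d[2])[:2]
E
cat > loc.py <<'E'
from cell import optics
from fit import *
t=optics.read_camera('top');s=optics.read_camera('side')
for n,parts,c,a,rt,rs,ign in [('tray',tray,(126,203),0,(92,165,155,236),(192,242,284,320),None),('tote',tote,(227,214),-.1,(193,176,260,252),(236,184,310,240),None),
  ('blue',case,(307,207),0,(275,170,340,242),(240,152,298,196),'tote'),('yellow',case,(387,237),-.2,(350,200,422,272),(270,132,326,168),None)]:
    p=backproj(t,c,40); p0=[*p,a]
    for lab,v,fz in [('top',[(t,rt,None)],False),('both',[(t,rt,None),(s,rs,ign)],False),('bothz',[(t,rt,None),(s,rs,ign)],True)]:
        print(n,lab,*fit(parts,n,v,p0,freez=fz))
E
python3 loc.py
```

```text
tray top [541.61 379.18   9.54] 75.3
tray both [541.55 378.27   9.24] 448.6
tray bothz [541.53 378.89   9.4    1.05] 424.7
tote top [ 5.1941e+02  6.7170e+01 -2.6000e-01] 125.3
tote both [5.1943e+02 6.6460e+01 4.8000e-01] 312.1
tote bothz [5.1929e+02 6.6800e+01 2.0000e-01 2.2700e+00] 281.7
blue top [ 560.19 -172.32    5.72] 31.6
blue both [ 560.16 -172.32    5.78] 171.7
blue bothz [ 5.6018e+02 -1.7236e+02  5.8300e+00 -1.0000e-02] 171.5
yellow top [ 487.91 -410.84   -7.97] 319.7
yellow both [ 487.52 -416.35   -6.96] 396.6
yellow bothz [ 4.8759e+02 -4.1574e+02 -6.3600e+00 -5.0000e-02] 396.9
```

View overlay.

```bash
cat > ov.py <<'E'
import cv2,numpy as np
from fit import *
def ov(cam,roi,parts,kind,p,W=266,H=290):
    u=up(cam['color'],roi); m=mask(u,kind).astype(np.uint8); k=K
    x0,y0,x1,y1=roi
    c=(cv2.resize(cov(parts,p,cam,roi),(u.shape[1],u.shape[0]))>.5).astype(np.uint8)
    for mm,col in((m,(255,255,255)),(c,(0,0,255))):
        cs,_=cv2.findContours(mm,cv2.RETR_LIST,cv2.CHAIN_APPROX_NONE); cv2.drawContours(u,cs,-1,col,1)
    o=np.zeros((H,W*1,3),np.uint8); f=min(W/u.shape[1],H/u.shape[0]); u=cv2.resize(u,None,fx=f,fy=f,interpolation=cv2.INTER_AREA); o[:u.shape[0],:u.shape[1]]=u; return o
E
python3 - <<'E'
from cell import optics
from ov import *
t=optics.read_camera('top');s=optics.read_camera('side')
r=np.radians
A=[ov(t,(92,165,155,236),tray,'tray',(541.6,379,r(9.4))),ov(t,(193,176,260,252),tote,'tote',(519.4,67,r(.0))),ov(t,(350,200,422,272),case,'yellow',(487.9,-411,r(-8)))]
Bq=[ov(s,(192,242,284,320),tray,'tray',(541.6,379,r(9.4))),ov(s,(236,184,310,240),tote,'tote',(519.4,67,r(.0))),ov(s,(240,152,298,196),case,'blue',(560.2,-172.3,r(5.8)))]
cv2.imwrite('pics/ov1.png',np.vstack([np.hstack(A),np.hstack(Bq)]))
for n,(x,y) in dict(mat_t=(270,200),tote=(230,215),shadow=(198,200),yside=(365,245)).items(): print(n,t['color'][y,x])
E
```

```text
mat_t [191 141  87]
tote [78 62 48]
shadow [187 139  87]
yside [59 71 83]
```

View pics/ov1.png

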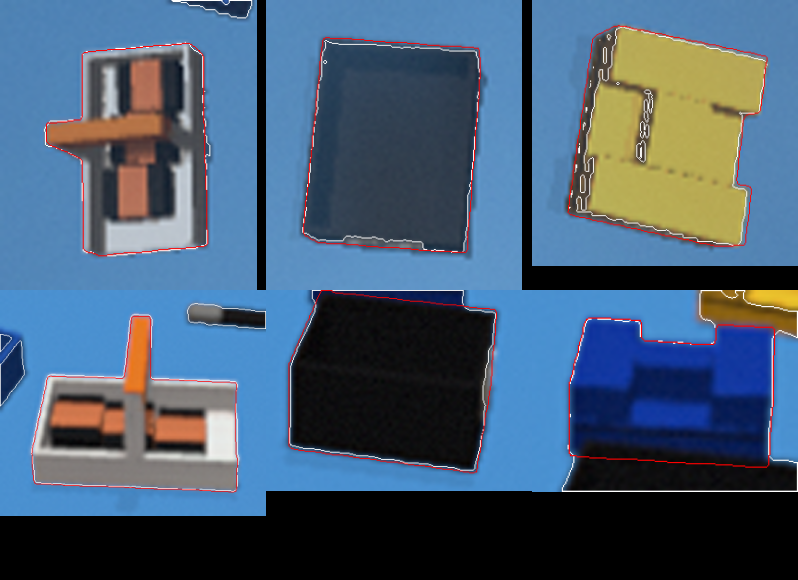

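```bash
sed -i "s/if kind=='tote'.*/if kind=='tote': return (b<135)\&(g<110)/; s/if kind=='yellow'.*/if kind=='yellow': return (b<135)/" fit.py; python3 loc.py | grep -E "tote|yell"
python3 - <<'E'
from cell import env
import numpy as np
from scipy.spatial.transform import Rotation as R
a=env.read_state()['eef_rot'];print(R.from_euler('xyz',a,degrees=True).as_matrix().round(3))
E
```

```text
tote top [ 5.1858e+02  6.7830e+01 -4.9000e-01] 61.1
tote both [ 5.1876e+02  6.6530e+01 -2.7000e-01] 207.9
tote bothz [ 5.1851e+02  6.7620e+01 -3.7000e-01  1.5700e+00] 188.6
yellow top [ 486.95 -409.98   -9.51] 38.0
yellow both [ 486.91 -410.16   -9.31] 100.3
yellow bothz [ 4.8688e+02 -4.0991e+02 -9.3000e+00  1.5000e-01] 100.0
[[-0.974  0.228 -0.   ]
 [ 0.228  0.974 -0.   ]
 [ 0.    -0.    -1.   ]]
```

```bash
python3 -m jog '[[40,-23,0,0,0,-0.118],[40,-23,0,0,0,-0.118],[40,-23,0,0,0,-0.118],[40,-23,0,0,0,-0.118],[40,-23,0,0,0,-0.118]]' -1 80; python3 -m jog '[[40,-23,0,0,0,-0.118],[40,-23,0,0,0,-0.118],[40,-23,0,0,0,-0.118],[40,-23,0,0,0,-0.118],[39,-23,0,0,0,-0.114]]'; python3 -m jog '[[0,0,0,0,0,0],[0,0,0,0,0,0]]'; python3 -c "
from cell import env;s=env.read_state();print(s['qpos'].round(1),env.grip_point_offset)"
```

```text
t: 1.02
ee_pos: [343.6, 492.7, 231.4]
eef_rot: [180.0, -0.0, 132.8]
wrist_force: [0.3, -0.2, 1.2]
finger_gap: 85.4
finger_force: 0.0
t: 1.65
ee_pos: [542.6, 377.8, 231.4]
eef_rot: [180.0, -0.0, 99.2]
wrist_force: [0.2, 0.6, 0.6]
finger_gap: 85.0
finger_force: 0.0
t: 1.9
ee_pos: [541.0, 378.9, 231.1]
eef_rot: [-180.0, -0.0, 99.5]
wrist_force: [0.1, 0.4, 0.2]
finger_gap: 85.1
finger_force: 0.0
[-51.3  34.4  17.7  86.5 -11.4  60.9 -21.4] 18.700000000000003
```

```bash
python3 -m jog '[[0,0,-40,0,0,0],[0,0,-40,0,0,0],[0,0,-40,0,0,0],[0,0,-25,0,0,0],[0,0,-19,0,0,0]]'; python3 -m jog '[[0,0,0,0,0,0],[0,0,0,0,0,0],[0,0,0,0,0,0],[0,0,0,0,0,0],[0,0,0,0,0,0]]' 1 80; python3 -m jog '[[0,0,10,0,0,0],[0,0,20,0,0,0],[0,0,30,0,0,0],[0,0,30,0,0,0],[0,0,30,0,0,0]]'
```

```text
t: 2.52
ee_pos: [540.3, 379.4, 66.3]
eef_rot: [-180.0, -0.0, 99.6]
wrist_force: [0.2, -0.2, 0.6]
finger_gap: 85.3
finger_force: 0.0
t: 3.15
ee_pos: [541.6, 378.8, 68.1]
eef_rot: [180.0, -0.0, 99.4]
wrist_force: [-2.4, -0.3, 6.7]
finger_gap: 12.7
finger_force: 78.6
t: 3.78
ee_pos: [541.4, 378.4, 189.6]
eef_rot: [180.0, -0.0, 99.4]
wrist_force: [0.2, 1.8, -4.5]
finger_gap: 12.9
finger_force: 78.3
```

```bash
python3 -m jog '[[4,-15,5,0,0,-0.0155],[8,-25,5,0,0,-0.0155],[9,-30,0,0,0,-0.0155],[9,-35,0,0,0,-0.0155],[9,-35,0,0,0,-0.0155]]'; python3 -m jog '[[9,-35,0,0,0,-0.0155],[9,-35,0,0,0,-0.0155],[9,-35,0,0,0,-0.0155],[9,-30,0,0,0,-0.0155],[9,-20,0,0,0,-0.0155]]';  python3 -m jog '[[8,-16,0,0,0,-0.0155],[0,0,0,0,0,0],[0,0,0,0,0,0]]'
python3 - <<'E'
from cell import env,optics
import cv2,numpy as np
print(env.read_state()['qpos'].round(1))
cv2.imwrite('pics/h1.png',np.hstack([cv2.resize(optics.read_camera(n)['color'],(400,300)) for n in('side','top')]))
E
```

```text
t: 4.4
ee_pos: [580.5, 234.9, 196.5]
eef_rot: [-179.9, 0.1, 94.8]
wrist_force: [0.1, 0.2, -6.0]
finger_gap: 12.5
finger_force: 78.3
t: 5.03
ee_pos: [625.2, 79.9, 196.8]
eef_rot: [-179.9, 0.1, 90.3]
wrist_force: [-0.0, -0.8, -5.5]
finger_gap: 12.7
finger_force: 78.3
t: 5.4
ee_pos: [633.2, 68.4, 197.0]
eef_rot: [-180.0, -0.0, 89.7]
wrist_force: [0.5, 0.3, -5.1]
finger_gap: 12.7
finger_force: 78.3
[-24.7  34.6  20.3  92.5 -13.9  55.4  -0. ]
```

View pics/h1.png

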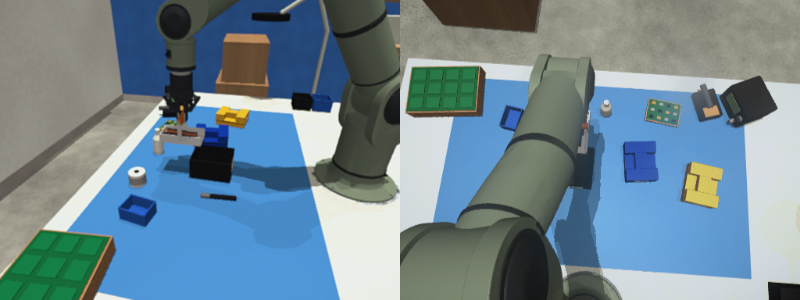

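```bash
python3 -m jog '[[-6,0,-3,0,-0.0873,0],[-6,0,-3,0,-0.0873,0],[-7,0,-3,0,-0.0873,0],[-7,0,-3,0,-0.0873,0]]'; python3 -m jog '[[-8,0,3,0,-0.0873,0],[-8,0,3,0,-0.0873,0],[-8,0,4,0,-0.0873,0]]';  python3 -m jog '[[-8,0,1,0,-0.0873,0],[-8,0,1,0,-0.0873,0],[-8,0,1,0,-0.0873,0],[0,0,0,0,0,0]]'
python3 - <<'E'
from cell import env,optics
import cv2,numpy as np
print(env.read_state()['qpos'].round(1))
c=optics.read_camera('side')['color']; cv2.imwrite('pics/h2.png',cv2.resize(c[90:240,150:350],(800,600),interpolation=cv2.INTER_CUBIC))
E
```

```text
t: 6.0
ee_pos: [606.8, 68.4, 185.5]
eef_rot: [159.8, -0.1, 89.8]
wrist_force: [0.6, 0.1, -6.0]
finger_gap: 12.4
finger_force: 78.6
t: 6.38
ee_pos: [588.8, 78.9, 185.3]
eef_rot: [153.0, -1.7, 90.8]
wrist_force: [0.3, 0.7, -5.3]
finger_gap: 12.5
finger_force: 78.7
t: 6.88
ee_pos: [581.2, 88.5, 235.5]
eef_rot: [145.1, -1.2, 91.0]
wrist_force: [0.1, 0.1, -4.3]
finger_gap: 12.6
finger_force: 79.2
[-60.   21.6  50.9 128.2 -72.4   9.3  53.6]
```

View pics/h2.png

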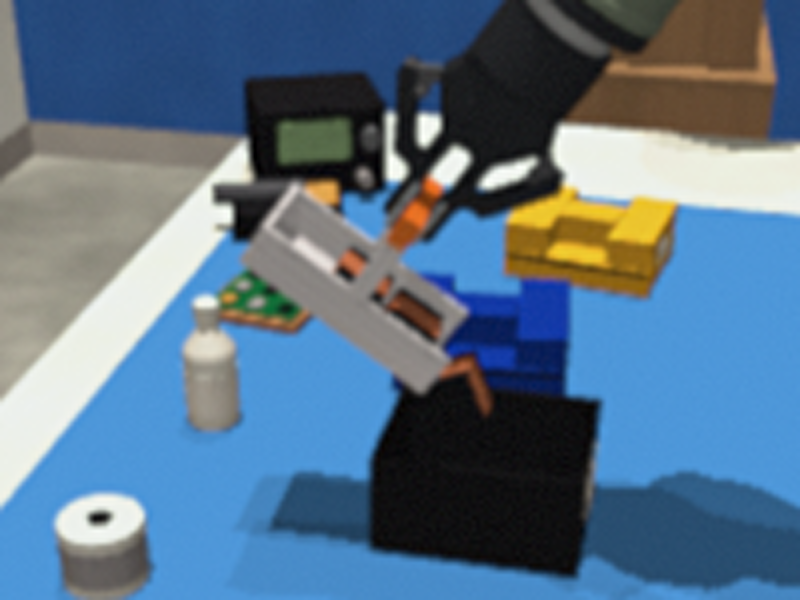

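```bash
python3 -m jog '[[0,0,0,0,0,0],[0,0,0,0,0,0],[0,0,0,0,0,0],[0,0,0,0,0,0]]'
python3 - <<'E'
from cell import env,optics
import cv2,numpy as np
print(env.read_state()['qpos'].round(1))
c=optics.read_camera('side')['color']; d=optics.read_camera('top')['color'];f=lambda c:cv2.resize(c,(400,600),interpolation=cv2.INTER_CUBIC); cv2.imwrite('pics/h3.png',np.hstack([f(c[90:240,210:310]),f(d[130:280,190:290])]))
E
```

```text
t: 7.42
ee_pos: [581.6, 85.6, 234.6]
eef_rot: [145.2, -1.1, 90.8]
wrist_force: [-0.0, -0.7, -2.6]
finger_gap: 12.9
finger_force: 79.4
[-59.6  21.7  50.8 128.2 -72.4   9.3  53.7]
```

View pics/h3.png

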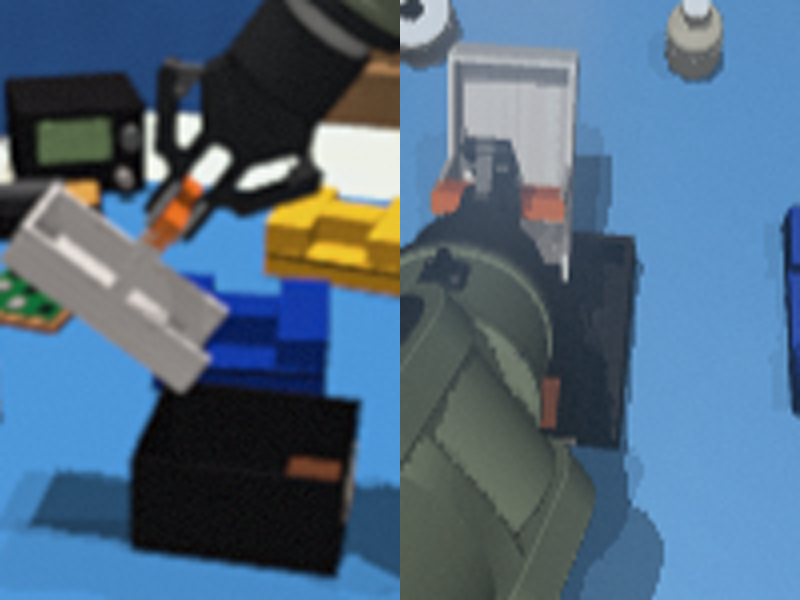

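```bash
python3 -m jog '[[6,0,0,0,0.0873,0],[6,0,0,0,0.0873,0],[6,0,0,0,0.0873,0],[6,0,0,0,0.0873,0]]'; python3 -m jog '[[6,0,0,0,0.0873,0],[6,0,0,0,0.0873,0],[6,0,0,0,0.0843,0],[0,0,0,0,0,0]]'; python3 -c "
from cell import env
print(env.read_state()['qpos'].round(1))"
```

```text
t: 8.02
ee_pos: [605.6, 86.4, 234.5]
eef_rot: [165.4, -1.2, 90.4]
wrist_force: [-0.2, -0.1, -2.9]
finger_gap: 12.8
finger_force: 79.4
t: 8.52
ee_pos: [624.5, 85.5, 234.1]
eef_rot: [-179.9, -1.3, 90.0]
wrist_force: [-0.5, 0.3, -3.7]
finger_gap: 12.9
finger_force: 79.3
[-48.5  46.6  64.2  92.7 -45.5  70.2  25.6]
```

```bash
python3 -m jog '[[-13,45,-4,-0.0227,0,0.0273],[-14,50,-8,0,0,0.0273],[-14,50,-8,0,0,0.0273],[-14,50,-8,0,0,0.0273],[-14,50,-8,0,0,0.0273]]'; python3 -m jog '[[-14,48,-8,0,0,0.0275],[0,0,0,0,0,0],[0,0,0,0,0,0]]'; python3 -c "
from cell import env
print(env.read_state()['qpos'].round(1))"
```

```text
t: 9.15
ee_pos: [553.5, 332.9, 198.6]
eef_rot: [180.0, -0.1, 97.9]
wrist_force: [0.4, 0.6, -2.8]
finger_gap: 12.3
finger_force: 79.3
t: 9.52
ee_pos: [540.4, 378.6, 190.8]
eef_rot: [-180.0, -0.0, 99.4]
wrist_force: [-0.3, 0.0, -2.0]
finger_gap: 12.8
finger_force: 79.3
[-73.7  52.1  62.6  90.2 -48.8  68.6   8.2]
```

```bash
python3 -m jog '[[1,0,-40,0,0,0],[0,0,-40,0,0,0],[0,0,-25,0,0,0],[0,0,-10,0,0,0],[0,0,-3,0,0,0]]'; python3 -m jog '[[0,0,-2,0,0,0],[0,0,-2,0,0,0],[0,0,0,0,0,0]]'
```

```text
t: 10.15
ee_pos: [542.0, 378.8, 73.2]
eef_rot: [-180.0, -0.0, 99.4]
wrist_force: [0.3, -0.2, -2.4]
finger_gap: 12.5
finger_force: 79.3
t: 10.52
ee_pos: [541.6, 379.2, 69.0]
eef_rot: [-179.9, -0.1, 99.4]
wrist_force: [0.9, 1.1, -3.0]
finger_gap: 12.7
finger_force: 79.3
```

```bash
python3 -m jog '[[0,0,-1,0,0,0],[0,0,0,0,0,0]]'; python3 -m jog '[[0,0,-1,0,0,0],[0,0,0,0,0,0]]'
```

```text
t: 10.78
ee_pos: [541.5, 379.2, 68.2]
eef_rot: [-179.9, -0.1, 99.4]
wrist_force: [-3.3, -0.2, 4.8]
finger_gap: 12.7
finger_force: 80.5
t: 11.02
ee_pos: [541.6, 379.2, 68.1]
eef_rot: [-179.9, -0.1, 99.4]
wrist_force: [-9.9, -1.8, 19.8]
finger_gap: 12.7
finger_force: 82.9
```

```bash
python3 -m jog '[[0,0,1,0,0,0],[0,0,0,0,0,0],[0,0,0,0,0,0],[0,0,0,0,0,0],[0,0,0,0,0,0]]' -1; python3 -m jog '[[0,0,20,0,0,0],[0,0,40,0,0,0],[0,0,40,0,0,0],[0,0,40,0,0,0],[0,0,40,0,0,0]]'
python3 - <<'E'
from cell import env,optics
import cv2,numpy as np
t=optics.read_camera('top')['color'];s=optics.read_camera('side')['color'];f=lambda c,w,h:cv2.resize(c,(w,h),interpolation=cv2.INTER_CUBIC)
g=lambda c:np.clip(c.astype(float)*2.5,0,255).astype(np.uint8)
cv2.imwrite('pics/h4.png',np.vstack([np.hstack([f(t,400,300),f(g(t[178:253,185:285]),400,300)]),np.hstack([f(s,400,300),f(g(s[175:250,225:325]),400,300)])]))
E
```

```text
t: 11.65
ee_pos: [541.5, 379.0, 67.7]
eef_rot: [-179.9, -0.0, 99.4]
wrist_force: [0.2, -0.5, 0.6]
finger_gap: 85.5
finger_force: 0.0
t: 12.28
ee_pos: [541.5, 378.7, 250.6]
eef_rot: [-180.0, -0.1, 99.4]
wrist_force: [0.4, 1.9, 0.2]
finger_gap: 84.9
finger_force: 0.0
```

View pics/h4.png

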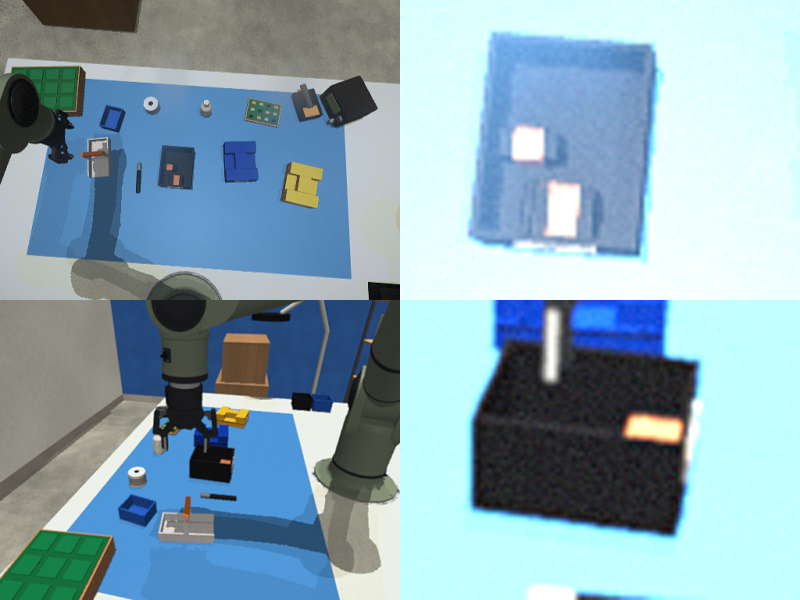

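```bash
cat > ch.py <<'E'
from cell import optics
from fit import *
t=optics.read_camera('top');s=optics.read_camera('side')
def blobs(cam,roi):
    u=up(cam['color'],roi).astype(int); m=((u[:,:,2]>u[:,:,0]+15)&(u[:,:,2]>70)).astype(np.uint8)
    for c in cv2.findContours(m,cv2.RETR_EXTERNAL,cv2.CHAIN_APPROX_SIMPLE)[0]:
        if cv2.contourArea(c)>40:
            b=(cv2.boxPoints(cv2.minAreaRect(c))+.5)/K-.5+roi[:2]; yield b
for b in blobs(t,(195,180,260,250)):
    print('top',b.round(1).tolist())
    for z in (22,44,60,75): 
        P=np.array([backproj(t,p,z) for p in b]); print(z,P.mean(0).round(0),'edges',np.linalg.norm(P[1]-P[0]).round(1),np.linalg.norm(P[2]-P[1]).round(1),'side px',
          [(lambda q:(q[:2]/q[2]).round(1).tolist())(s['camera_matrix']@(s['world_to_cam'][:3,:3]@[*p,z]+s['world_to_cam'][:3,3])) for p in P])
for b in blobs(s,(238,185,308,238)): print('side',b.round(1).tolist())
E
python3 ch.py
```

```text
top [[221.0, 236.3], [221.9, 223.0], [229.7, 223.6], [228.8, 236.8]]
22 [474.  68.] edges 39.9 23.8 side px [[292.8, 218.2], [279.1, 216.7], [280.1, 212.3], [293.5, 213.7]]
44 [472.  66.] edges 39.1 23.3 side px [[293.9, 211.5], [280.4, 210.1], [281.4, 205.8], [294.7, 207.3]]
60 [470.  65.] edges 38.5 22.9 side px [[294.8, 206.6], [281.4, 205.2], [282.4, 201.1], [295.6, 202.5]]
75 [469.  64.] edges 37.9 22.6 side px [[295.7, 201.9], [282.4, 200.6], [283.3, 196.6], [296.4, 197.9]]
top [[212.6, 209.4], [220.4, 209.4], [220.4, 217.4], [212.6, 217.4]]
22 [522. 100.] edges 23.6 24.6 side px [[263.8, 221.2], [264.7, 216.5], [273.1, 217.1], [272.4, 221.7]]
44 [519.  97.] edges 23.1 24.1 side px [[265.4, 214.4], [266.2, 209.9], [274.5, 210.5], [273.9, 214.9]]
60 [517.  95.] edges 22.8 23.7 side px [[266.5, 209.4], [267.3, 205.1], [275.5, 205.6], [274.9, 209.9]]
75 [515.  94.] edges 22.4 23.3 side px [[267.6, 204.6], [268.4, 200.5], [276.5, 201.0], [275.9, 205.2]]
side [[280.6, 208.8], [281.4, 202.7], [295.5, 204.5], [294.7, 210.5]]
```

```bash
python3 -m jog '[[0,-40,0,0,0,0],[0,0,0,0,0,0],[0,0,0,0,0,0]]'; python3 loc.py | grep -E "top|bothz"; python3 -c "
from cell import env
print(env.read_state()['qpos'].round(1))"
```

```text
t: 12.85
ee_pos: [541.3, 339.3, 247.4]
eef_rot: [-179.9, -0.0, 99.4]
wrist_force: [-0.1, 0.1, -0.7]
finger_gap: 85.3
finger_force: 0.0
tray top [532.74 354.22  34.03] 1438.5
tray bothz [541.45 379.32   9.25   1.02] 2158.1
tote top [ 5.1842e+02  6.7810e+01 -4.0000e-01] 184.4
tote bothz [ 5.1861e+02  6.7570e+01 -1.6000e-01  1.8500e+00] 349.6
blue top [ 560.22 -172.23    5.69] 41.8
blue bothz [ 561.16 -173.      5.86   -5.52] 33.3
yellow top [ 486.81 -409.89   -9.46] 48.5
yellow bothz [ 487.3  -410.4    -9.36   -1.22] 299.0
[-73.2  47.4  65.7  90.3 -44.9  72.3   9.6]
```

```bash
python3 -m jog '[[0,-25,0,0,0,-0.1],[2,-40,0,0,0,-0.136],[2,-43,0,0,0,-0.136],[2,-43,0,0,0,-0.136]]';python3 -m jog '[[2,-43,0,0,0,-0.136],[2,-43,0,0,0,-0.136],[2,-43,0,0,0,-0.136],[2,-43,0,0,0,-0.136]]'; python3 -m jog '[[2,-43,0,0,0,-0.136],[2,-43,0,0,0,-0.136],[1,-43,0,0,0,-0.136],[0,-40,0,0,0,-0.136],[0,-20,0,0,0,-0.038]]';  python3 -m jog '[[0,0,0,0,0,0],[0,0,0,0,0,0]]'; python3 -c "
from cell import env
print(env.read_state()['qpos'].round(1))"
```

```text
t: 13.45
ee_pos: [547.5, 187.4, 247.6]
eef_rot: [-179.9, -0.0, 70.1]
wrist_force: [0.6, -0.4, 0.3]
finger_gap: 85.6
finger_force: 0.0
t: 13.95
ee_pos: [555.6, 15.3, 247.5]
eef_rot: [-179.9, -0.0, 39.0]
wrist_force: [0.7, 0.7, -0.6]
finger_gap: 85.1
finger_force: 0.0
t: 14.58
ee_pos: [560.4, -174.8, 247.5]
eef_rot: [-180.0, -0.0, 5.6]
wrist_force: [-0.1, 0.4, 1.0]
finger_gap: 85.7
finger_force: 0.0
t: 14.82
ee_pos: [560.8, -172.1, 247.5]
eef_rot: [-179.9, -0.0, 5.9]
wrist_force: [0.9, 1.1, 0.1]
finger_gap: 85.2
finger_force: 0.0
[-30.9  51.   78.1  98.7 -51.9  75.4 -25.6]
```

```bash
python3 -m jog '[[0,0,-40,0,0,0],[0,0,-50,0,0,0],[0,0,-50,0,0,0],[0,0,-40,0,0,0]]'; python3 -m jog '[[0,0,-20,0,0,0],[0,0,-10,0,0,0],[0,0,-3,0,0,0],[0,0,0,0,0,0]]'; python3 -m jog '[[0,0,0,0,0,0],[0,0,0,0,0,0],[0,0,0,0,0,0],[0,0,0,0,0,0]]' 1 70; python3 -c "
from cell import env
print(env.read_state()['qpos'].round(1))"
```

```text
t: 15.32
ee_pos: [560.6, -171.3, 65.7]
eef_rot: [-179.9, 0.0, 6.0]
wrist_force: [1.5, 0.4, 0.1]
finger_gap: 85.5
finger_force: 0.0
t: 15.82
ee_pos: [561.0, -173.0, 35.6]
eef_rot: [-179.9, -0.1, 5.8]
wrist_force: [0.1, -1.2, 0.0]
finger_gap: 85.6
finger_force: 0.0
t: 16.32
ee_pos: [560.7, -172.9, 35.3]
eef_rot: [-179.9, -0.1, 5.8]
wrist_force: [-2.2, 3.4, 9.0]
finger_gap: 42.9
finger_force: 72.3
[-24.9  63.   61.4 106.8 -68.5  57.4 -15.5]
```

```bash
python3 -m jog '[[0,0,10,0,0,0],[0,0,25,0,0,0],[0,0,35,0,0,0],[0,0,35,0,0,0],[0,0,30,0,0,0]]'; python3 -m jog '[[0,0,10,0,0,0],[0,0,0,0,0,0],[0,0,0,0,0,0]]'; python3 -c "
from cell import env
print(env.read_state()['qpos'].round(1))"
```

```text
t: 16.95
ee_pos: [560.3, -173.1, 171.4]
eef_rot: [-179.9, -0.1, 5.8]
wrist_force: [0.1, -0.2, -3.8]
finger_gap: 42.6
finger_force: 71.9
t: 17.32
ee_pos: [560.2, -172.7, 178.6]
eef_rot: [-179.9, 0.0, 5.8]
wrist_force: [-0.6, 0.5, -4.4]
finger_gap: 42.6
finger_force: 72.2
[-29.1  54.   72.5 102.7 -56.   68.6 -23. ]
```

```bash
python3 -m jog '[[-6,25,0,0,0,-0.018],[-7,45,0,0,0,-0.018],[-7,50,0,0,0,-0.018],[-7,50,0,0,0,-0.018],[-7,45,0,0,0,-0.018]]'; python3 -m jog '[[-7,25,0,0,0,-0.018],[0,0,0,0,0,0],[0,0,0,0,0,0],[0,0,0,0,0,0]]'
python3 - <<'E'
from cell import env
import numpy as np
P=[]
for i in range(3):
    s=env.read_state();P.append([*s['ee_pos'],*s['eef_rot']])
print(s['qpos'].round(1),np.round(P,2))
E
```

```text
t: 17.95
ee_pos: [525.8, 43.8, 178.8]
eef_rot: [-180.0, 0.0, 0.6]
wrist_force: [0.5, 0.9, -4.2]
finger_gap: 43.0
finger_force: 72.2
t: 18.45
ee_pos: [519.6, 66.1, 179.6]
eef_rot: [-179.9, -0.0, -0.5]
wrist_force: [0.0, -0.7, -3.3]
finger_gap: 43.1
finger_force: 72.4
[-58.9  53.4  78.2 112.  -58.1  67.9 -47.7] [[ 5.1956e+02  6.6060e+01  1.7959e+02 -1.7994e+02 -4.0000e-02 -4.6000e-01]
 [ 5.1956e+02  6.6060e+01  1.7959e+02 -1.7994e+02 -4.0000e-02 -4.6000e-01]
 [ 5.1956e+02  6.6060e+01  1.7959e+02 -1.7994e+02 -4.0000e-02 -4.6000e-01]]
```

```bash
cat > avg.py <<'E'
from cell import env,optics
import numpy as np
P=[]
for i in range(8):
    optics.read_camera('side'); s=env.read_state();P.append([*s['ee_pos'],*s['eef_rot'][1:],*s['wrist_force']])
print(np.mean(P,0).round(2),np.std(P,0).round(2))
E
python3 avg.py
```

```text
[ 5.1959e+02  6.6560e+01  1.7970e+02 -5.0000e-02 -4.2000e-01 -8.0000e-02
  9.0000e-02 -3.5200e+00] [0.02 0.28 0.03 0.   0.02 0.29 0.36 0.7 ]
```

```bash
python3 -m jog '[[-0.6,0.7,-15,0,0,0],[0,0,-25,0,0,0],[0,0,-15,0,0,0],[0,0,-5,0,0,0],[0,0,0,0,0,0]]'; python3 avg.py;python3 avg.py; python3 -c "
from cell import env
print(env.read_state()['qpos'].round(1))"
```

```text
t: 19.48
ee_pos: [519.0, 67.6, 119.8]
eef_rot: [-179.9, -0.0, -0.4]
wrist_force: [0.6, -0.4, -3.4]
finger_gap: 42.6
finger_force: 72.3
[ 5.191e+02  6.774e+01  1.201e+02 -7.000e-02 -3.800e-01 -3.000e-02
  1.200e-01 -3.590e+00] [0.07 0.07 0.11 0.01 0.   0.48 0.48 0.39]
[ 5.1893e+02  6.7750e+01  1.1977e+02 -5.0000e-02 -3.8000e-01 -5.0000e-02
  2.8000e-01 -3.7300e+00] [0.02 0.02 0.04 0.   0.   0.51 0.39 0.48]
[-56.9  57.   72.6 114.6 -64.   62.9 -44.2]
```

```bash
python3 -m jog '[[0,0,-2,0,0,0],[0,0,-1,0,0,0],[0,0,-1,0,0,0],[0,0,0,0,0,0]]'; python3 -m jog '[[0,0,-0.5,0,0,0],[0,0,0,0,0,0]]'; python3 -m jog '[[0,0,-0.5,0,0,0],[0,0,0,0,0,0]]'
```

```text
t: 20.78
ee_pos: [518.9, 67.7, 115.7]
eef_rot: [-179.9, -0.0, -0.4]
wrist_force: [-0.4, -0.3, -3.7]
finger_gap: 42.8
finger_force: 72.3
t: 21.02
ee_pos: [518.9, 67.7, 115.3]
eef_rot: [-179.9, -0.0, -0.4]
wrist_force: [-0.5, 0.6, -1.7]
finger_gap: 43.0
finger_force: 72.5
t: 21.28
ee_pos: [518.9, 67.7, 115.3]
eef_rot: [-179.9, -0.1, -0.4]
wrist_force: [-4.8, 2.2, 10.6]
finger_gap: 42.9
finger_force: 74.2
```

```bash
python3 -m jog '[[0,0,0.5,0,0,0],[0,0,0,0,0,0],[0,0,0,0,0,0],[0,0,0,0,0,0]]' -1; python3 -m jog '[[0,0,20,0,0,0],[0,0,40,0,0,0],[0,0,40,0,0,0],[0,0,20,0,0,0]]'; python3 -m jog '[[-2,-25,0,0,0,-0.0131],[-3,-43,0,0,0,-0.0131],[-3,-43,0,0,0,-0.0131],[-3,-43,0,0,0,-0.0131]]'; python3 -m jog '[[-3,-43,0,0,0,-0.0131],[-3,-43,0,0,0,-0.0131],[-3,-43,0,0,0,-0.0131],[-3,-43,0,0,0,-0.0131]]'; python3 -m jog '[[-3,-43,0,0,0,-0.0131],[-3,-43,0,0,0,-0.0131],[-2,-40,0,0,0,-0.0131],[-1,-25,0,0,0,-0.0131]]'; python3 avg.py;  python3 -c "
from cell import env
print(env.read_state()['qpos'].round(1))"
```

```text
t: 21.78
ee_pos: [518.9, 67.7, 115.2]
eef_rot: [-179.9, -0.0, -0.4]
wrist_force: [0.3, -0.0, -0.2]
finger_gap: 85.4
finger_force: 0.0
t: 22.28
ee_pos: [519.3, 67.2, 238.2]
eef_rot: [-179.9, -0.2, -0.4]
wrist_force: [-0.6, -0.7, -0.7]
finger_gap: 85.5
finger_force: 0.0
t: 22.78
ee_pos: [507.6, -87.9, 236.5]
eef_rot: [-179.9, -0.1, -3.4]
wrist_force: [1.0, -0.1, 0.4]
finger_gap: 85.4
finger_force: 0.0
t: 23.28
ee_pos: [495.5, -260.0, 236.6]
eef_rot: [-180.0, -0.1, -6.4]
wrist_force: [0.8, 0.4, -0.1]
finger_gap: 85.2
finger_force: 0.0
t: 23.78
ee_pos: [485.8, -411.6, 236.8]
eef_rot: [180.0, -0.1, -9.5]
wrist_force: [0.4, 0.4, -0.1]
finger_gap: 85.7
finger_force: 0.0
[ 4.8640e+02 -4.1006e+02  2.3611e+02 -5.0000e-02 -9.4500e+00 -3.4000e-01
  1.7000e-01  1.5000e-01] [0.87 1.91 0.46 0.   0.13 1.27 0.72 0.52]
[ -1.8  49.1  67.4  91.7 -47.2  72.  -25.1]
```

```bash
sed -i "s/    if kind=='blue'/    if kind=='bluec': return (b-g>30)\&(g<100)\n    if kind=='blue'/" fit.py
cat > chk.py <<'E'
from cell import optics
from fit import *
import sys
kind,z=sys.argv[1],float(sys.argv[2])
t=optics.read_camera('top');s=optics.read_camera('side')
rt,rs=((190,170,270,256),(236,140,316,240))
for v in ([(t,rt,None)],[(t,rt,None),(s,rs,None)]):
    print(kind,fit(case,kind,v,(518.5,67.7,0),z=z))
    for d in((518.5,67.7),(518.5,65.7),(516.5,67.7)): pass
print('z free',fit(case,kind,[(t,rt,None),(s,rs,None)],(518.5,67.7,0),z=z,freez=True))
# tote, lower part visible in side view only
E
python3 chk.py bluec 80
```

```text
bluec (array([ 628.28, -179.41,   81.49]), 0.0)
bluec (array([5.1887e+02, 6.5620e+01, 5.0000e-02]), 3009.1)
z free (array([525.41,  32.85,  -0.97,  59.5 ]), 2899.8)
```

Run:
```python
from cell import optics
t=optics.read_camera('top')['color'];s=optics.read_camera('side')['color']
print([t[y,225].tolist() for y in range(170,260,8)]); print([t[214,x].tolist() for x in range(190,270,7)])
print([s[y,270].tolist() for y in range(140,240,7)]); print([s[190,x].tolist() for x in range(236,316,7)])
```

```text
[[125, 121, 102], [124, 125, 108], [114, 119, 104], [110, 118, 105], [108, 120, 108], [103, 117, 105], [99, 114, 105], [99, 114, 104], [102, 118, 108], [97, 115, 105], [100, 119, 108], [53, 51, 48]]
[[103, 110, 96], [105, 112, 98], [106, 115, 102], [106, 116, 105], [103, 116, 106], [103, 117, 107], [101, 115, 105], [100, 117, 106], [99, 115, 105], [97, 112, 101], [96, 111, 102], [94, 109, 98]]
[[211, 146, 74], [211, 146, 75], [203, 142, 73], [211, 146, 74], [211, 148, 76], [166, 69, 28], [103, 37, 12], [86, 28, 8], [163, 56, 19], [87, 29, 9], [14, 16, 13], [13, 10, 6], [12, 10, 11], [128, 89, 44], [210, 146, 76]]
[[212, 148, 77], [95, 44, 17], [86, 31, 8], [86, 29, 11], [113, 40, 12], [94, 34, 9], [86, 30, 10], [138, 47, 15], [153, 53, 17], [112, 110, 108], [93, 65, 35], [133, 92, 47]]
```

```bash
sed -i "s/if kind=='bluec'.*/if kind=='bluec': return (g<0.52*b)\&(b>55)/" fit.py
cat > chk2.py <<'E'
from cell import optics
from fit import *
import sys
s=optics.read_camera('side'); rs=(236,150,316,204)
print(fit(case,'bluec',[(s,rs,None)],(518.5,67.7,0),z=80))
# tote in side: mask = dark
r2=(236,196,316,240)
u=up(s['color'],r2).astype(int); m=(u.max(2)<45).astype(np.uint8); c=max(cv2.findContours(m,0,1)[0],key=cv2.contourArea)
h=cv2.approxPolyDP(cv2.convexHull(c),6,True)[:,0]; print('tote hull',((h+.5)/K-.5+r2[:2]).round(1).tolist())
R,T=s['world_to_cam'][:3,:3],s['world_to_cam'][:3,3]
for p in [(-75,60,0),(75,60,0),(-75,60,80),(75,60,80),(-75,-60,0)]:
    a=np.radians(-.4);w=[518.5+p[0]*np.cos(a)-p[1]*np.sin(a),67.7+p[0]*np.sin(a)+p[1]*np.cos(a),p[2]];q=s['camera_matrix']@(R@w+T);print(p,(q[:2]/q[2]).round(1))
E
python3 chk2.py
```

```text
(array([517.76,  69.54,   2.2 ]), 89.9)
tote hull [[243.1, 204.9], [294.9, 210.6], [293.1, 232.6], [243.4, 225.9]]
(-75, 60, 0) [294.1 234.7]
(75, 60, 0) [242.2 227.7]
(-75, 60, 80) [296.1 210.9]
(75, 60, 80) [242.1 204.3]
(-75, -60, 0) [298.2 211.6]
```

```bash
python3 -m jog '[[0,0,-40,0,0,0],[0,0,-50,0,0,0],[0,0,-50,0,0,0],[0,0,-30,0,0,0]]'; python3 avg.py
```

```text
t: 24.92
ee_pos: [486.4, -408.6, 62.9]
eef_rot: [-179.9, 0.1, -9.4]
wrist_force: [0.4, -0.4, 0.5]
finger_gap: 85.1
finger_force: 0.0
[ 4.8681e+02 -4.0920e+02  6.5010e+01 -2.0000e-02 -9.3900e+00  2.8000e-01
  3.6000e-01 -3.4000e-01] [0.65 0.8  2.34 0.13 0.01 0.91 1.04 1.88]
```

```bash
python3 -m jog '[[0,-0.5,-15,0,0,0],[0,0,-12,0,0,0],[0,0,-4,0,0,0],[0,0,0,0,0,0],[0,0,0,0,0,0]]'; python3 avg.py; python3 -m jog '[[0,0,0,0,0,0],[0,0,0,0,0,0],[0,0,0,0,0,0],[0,0,0,0,0,0]]' 1 70; python3 avg.py
```

```text
t: 25.95
ee_pos: [487.0, -410.0, 34.5]
eef_rot: [-179.9, -0.1, -9.4]
wrist_force: [-0.6, -0.6, 0.2]
finger_gap: 85.4
finger_force: 0.0
[ 4.8699e+02 -4.0983e+02  3.4420e+01 -6.0000e-02 -9.3900e+00  1.2000e-01
 -1.1000e-01  2.5000e-01] [0.03 0.06 0.09 0.01 0.   0.46 0.53 0.43]
t: 26.85
ee_pos: [487.0, -409.9, 34.5]
eef_rot: [-179.9, -0.1, -9.4]
wrist_force: [-1.1, 1.4, 5.2]
finger_gap: 42.4
finger_force: 72.5
[ 4.8701e+02 -4.0993e+02  3.4550e+01 -7.0000e-02 -9.3900e+00 -6.8000e-01
  1.1300e+00  5.3200e+00] [0.01 0.02 0.01 0.   0.   0.33 0.27 0.58]
```

```bash
python3 -m jog '[[0,0,10,0,0,0],[0,0,30,0,0,0],[0,0,45,0,0,0],[0,0,45,0,0,0],[0,0,45,0,0,0]]'; python3 -m jog '[[20,0,25,0,0,0],[40,0,0,0,0,0],[40,0,0,0,0,0],[20,0,0,0,0,0],[0,0,0,0,0,0]]'
python3 - <<'E'
from cell import env,optics
t=optics.read_camera('top')['color']; print(env.read_state()['qpos'].round(1))
for y in range(170,260,14): print(y,[t[y,x].tolist() for x in range(195,265,12)])
E
```

```text
t: 27.88
ee_pos: [486.6, -409.5, 211.0]
eef_rot: [-179.9, -0.0, -9.4]
wrist_force: [0.9, -0.3, -5.3]
finger_gap: 42.8
finger_force: 71.9
t: 28.5
ee_pos: [607.6, -409.3, 233.8]
eef_rot: [-179.9, 0.0, -9.3]
wrist_force: [0.1, 0.8, -4.0]
finger_gap: 43.0
finger_force: 72.2
[  0.6  56.1  64.5  74.5 -49.8  78.8 -36.3]
170 [[206, 153, 98], [199, 149, 96], [123, 120, 101], [117, 115, 99], [102, 109, 98], [94, 103, 94]]
184 [[204, 151, 96], [115, 111, 94], [112, 112, 97], [108, 113, 100], [100, 110, 98], [92, 105, 95]]
198 [[204, 152, 96], [119, 122, 108], [105, 109, 95], [97, 105, 95], [94, 107, 96], [96, 111, 102]]
212 [[193, 145, 93], [99, 98, 83], [92, 97, 87], [93, 104, 93], [102, 118, 108], [49, 48, 45]]
226 [[195, 146, 95], [113, 121, 108], [82, 86, 75], [111, 128, 118], [54, 54, 47], [54, 53, 50]]
240 [[196, 147, 94], [114, 122, 110], [101, 112, 101], [102, 118, 107], [52, 49, 47], [49, 49, 45]]
254 [[198, 149, 95], [114, 122, 109], [85, 93, 83], [102, 118, 108], [51, 49, 45], [48, 47, 43]]
```

```bash
python3 -m jog '[[-10,-25,5,0,0,0],[-22,-40,5,0,0,0],[-22,-45,0,0,0,0],[-22,-45,0,0,0,0],[-22,-40,0,0,0,0]]'; python3 -m jog '[[-12,-15,0,0,0,0],[0,0,0,0,0,0],[0,0,0,0,0,0]]'
python3 - <<'E'
from cell import env,optics
t=optics.read_camera('top')['color']; print(env.read_state()['qpos'].round(1))
for y in range(170,260,14): print(y,[t[y,x].tolist() for x in range(195,265,12)])
E
python3 chk.py bluec 80
```

```text
t: 29.18
ee_pos: [506.8, -606.4, 244.7]
eef_rot: [-179.9, -0.0, -9.5]
wrist_force: [0.7, -0.6, -4.4]
finger_gap: 42.7
finger_force: 72.3
t: 29.55
ee_pos: [497.7, -618.8, 244.4]
eef_rot: [-179.9, -0.1, -9.3]
wrist_force: [-0.0, 0.3, -3.2]
finger_gap: 42.7
finger_force: 72.4
[ 24.3  59.4  61.2  60.3 -49.4  83.8 -25.1]
170 [[200, 147, 91], [200, 146, 91], [199, 145, 92], [201, 147, 93], [204, 150, 94], [205, 151, 94]]
184 [[204, 151, 94], [168, 93, 56], [167, 92, 54], [167, 90, 55], [166, 92, 54], [205, 151, 94]]
198 [[204, 149, 93], [113, 71, 42], [155, 84, 50], [162, 86, 52], [167, 84, 48], [208, 153, 97]]
212 [[204, 151, 95], [168, 89, 54], [170, 88, 53], [168, 85, 50], [168, 84, 50], [209, 155, 98]]
226 [[207, 153, 97], [169, 90, 55], [171, 87, 53], [170, 85, 54], [170, 86, 53], [199, 149, 94]]
240 [[209, 156, 99], [209, 156, 100], [116, 91, 67], [111, 103, 98], [79, 54, 34], [201, 151, 98]]
254 [[212, 158, 101], [211, 158, 101], [215, 161, 103], [215, 160, 103], [202, 151, 97], [201, 150, 96]]
bluec (array([ 5.2375e+02,  6.5130e+01, -2.8000e-01]), 1412.2)
bluec (array([518.36,  65.93,   1.3 ]), 1560.1)
z free (array([5.2263e+02, 4.2940e+01, 4.0000e-02, 6.6080e+01]), 1440.2)
```

```bash
sed -i "s/if kind=='bluec'.*/if kind=='bluec': return (g<0.66*b)\&(b>55)/; " fit.py; sed -i 's/(236,140,316,240)/(236,140,316,206)/' chk.py
python3 chk.py bluec 80
python3 - <<'E'
from cell import optics
from ov import *
t=optics.read_camera('top');s=optics.read_camera('side')
p=(518.5,67.7,np.radians(-.4)); stack=[b+[0,0,80] for b in case]
a=ov(t,(190,170,270,256),stack,'bluec',p,400,400); b=ov(s,(236,150,316,240),stack,'bluec',p,400,400)
c=ov(t,(190,170,270,256),tote,'tote',p,400,200); 
cv2.imwrite('pics/l.png',np.hstack([a,b]))
E
```

```text
bluec (array([ 5.1914e+02,  6.7620e+01, -3.6000e-01]), 97.0)
bluec (array([ 5.1932e+02,  6.7020e+01, -2.7000e-01]), 195.4)
z free (array([ 5.190e+02,  6.706e+01, -2.600e-01,  8.132e+01]), 180.5)
```

View pics/l.png

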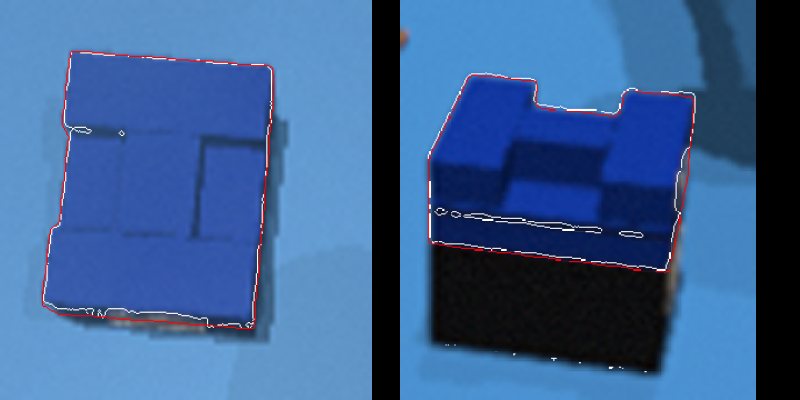

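```bash
python3 -m jog '[[1,25,0,0,0,0.0098],[1,40,0,0,0,0.0098],[1,46,0,0,0,0.0098],[1,46,0,0,0,0.0098]]'; python3 -m jog '[[1,46,0,0,0,0.0098],[1,46,0,0,0,0.0098],[1,46,0,0,0,0.0098],[1,46,0,0,0,0.0098]]';  python3 -m jog '[[2,46,0,0,0,0.0098],[2,46,0,0,0,0.0098],[2,46,0,0,0,0.0098],[2,46,0,0,0,0.0098]]';python3 -m jog '[[2,46,0,0,0,0.0098],[2,46,0,0,0,0.0098],[1,40,0,0,0,0.0098],[0,29,0,0,0,0.0098],[0,0,0,0,0,0]]'; python3 avg.py; python3 avg.py; python3 -c "
from cell import env
print(env.read_state()['qpos'].round(1))"
```

```text
t: 30.4
ee_pos: [500.9, -461.1, 244.2]
eef_rot: [-179.9, -0.1, -7.1]
wrist_force: [0.6, -0.2, -3.9]
finger_gap: 42.4
finger_force: 72.5
t: 30.9
ee_pos: [504.9, -277.0, 244.3]
eef_rot: [-179.9, -0.1, -4.9]
wrist_force: [0.8, 0.0, -4.0]
finger_gap: 43.0
finger_force: 72.5
t: 31.4
ee_pos: [512.9, -93.1, 244.4]
eef_rot: [-179.9, -0.1, -2.6]
wrist_force: [0.3, -0.4, -2.3]
finger_gap: 42.6
finger_force: 72.5
t: 32.02
ee_pos: [517.9, 68.6, 244.1]
eef_rot: [-179.9, -0.0, -0.2]
wrist_force: [-0.3, -0.7, -3.8]
finger_gap: 42.6
finger_force: 72.8
[ 5.1788e+02  6.5780e+01  2.4435e+02 -6.0000e-02 -4.4000e-01 -6.0000e-02
  4.0000e-02 -3.9800e+00] [0.05 0.52 0.05 0.   0.06 0.47 0.6  0.43]
[ 5.1793e+02  6.6060e+01  2.4423e+02 -4.0000e-02 -4.2000e-01  3.7000e-01
  1.5000e-01 -3.9600e+00] [0.01 0.14 0.02 0.   0.01 0.63 0.81 0.28]
[-60.8  44.3  78.  108.4 -47.3  68.7 -56.3]
```

```bash
python3 -m jog '[[0.7,1.4,-15,0,0,0],[0,0,-22,0,0,0],[0,0,-17,0,0,0],[0,0,-7,0,0,0],[0,0,-3,0,0,0]]'; python3 avg.py; python3 avg.py
```

```text
t: 33.45
ee_pos: [518.7, 67.5, 180.0]
eef_rot: [-179.9, -0.0, -0.4]
wrist_force: [1.1, -0.0, -4.1]
finger_gap: 42.8
finger_force: 72.7
[ 5.1877e+02  6.7630e+01  1.8045e+02 -7.0000e-02 -4.0000e-01  1.1000e-01
  1.6000e-01 -3.8600e+00] [0.05 0.05 0.2  0.01 0.   0.45 0.31 0.67]
[ 5.1864e+02  6.7650e+01  1.8029e+02 -5.0000e-02 -4.0000e-01 -4.0000e-02
 -2.4000e-01 -4.0300e+00] [0.03 0.02 0.06 0.   0.   0.52 0.44 0.32]
```

```bash
python3 -m jog '[[0,0,-2,0,0,0],[0,0,-2,0,0,0],[0,0,-1,0,0,0],[0,0,0,0,0,0]]'; python3 -m jog '[[0,0,-0.5,0,0,0],[0,0,0,0,0,0]]'; python3 -m jog '[[0,0,-0.5,0,0,0],[0,0,0,0,0,0]]'
```

```text
t: 34.75
ee_pos: [518.6, 67.6, 175.1]
eef_rot: [-179.9, -0.0, -0.4]
wrist_force: [-0.1, -0.1, -3.7]
finger_gap: 42.9
finger_force: 72.7
t: 35.0
ee_pos: [518.6, 67.6, 174.7]
eef_rot: [-179.9, -0.0, -0.4]
wrist_force: [-1.0, 0.5, -4.3]
finger_gap: 42.8
finger_force: 72.7
t: 35.25
ee_pos: [518.6, 67.6, 174.5]
eef_rot: [-179.9, -0.1, -0.4]
wrist_force: [-2.6, 1.1, 5.7]
finger_gap: 42.8
finger_force: 73.8
```

```bash
python3 -m jog '[[0,0,0,0,0,0],[0,0,0,0,0,0],[0,0,0,0,0,0],[0,0,0,0,0,0]]' -1; python3 -m jog '[[0,0,10,0,0,0],[0,0,25,0,0,0],[0,0,35,0,0,0],[0,0,20,0,0,0]]'; python3 -m jog '[[0,-25,0,0,0,0],[0,-45,0,0,0,0],[0,-50,0,0,0,0],[0,-50,0,0,0,0],[0,-50,0,0,0,0]]'; python3 -m jog '[[0,-50,0,0,0,0],[0,-50,0,0,0,0],[0,-50,0,0,0,0],[0,-50,0,0,0,0],[0,-50,0,0,0,0]]'; python3 -m jog '[[0,-50,0,0,0,0],[0,-50,0,0,0,0],[0,-50,0,0,0,0],[0,-35,0,0,0,0],[0,0,0,0,0,0]]'; sed -i "s/if kind=='yellow'.*/if kind=='yellow': return (b<r)/" fit.py; sed -i 's/(190,170,270,256),(236,140,316,206)/(186,160,274,256),(232,110,320,190)/' chk.py; python3 chk.py yellow 140
```

```text
t: 35.75
ee_pos: [518.6, 67.6, 174.2]
eef_rot: [-179.9, -0.0, -0.4]
wrist_force: [0.0, -0.6, 0.1]
finger_gap: 85.6
finger_force: 0.0
t: 36.25
ee_pos: [518.9, 67.3, 266.2]
eef_rot: [-179.9, -0.1, -0.4]
wrist_force: [-0.6, 1.1, 0.1]
finger_gap: 85.3
finger_force: 0.0
t: 36.88
ee_pos: [518.5, -154.0, 264.9]
eef_rot: [-179.9, -0.1, -0.4]
wrist_force: [0.5, 0.3, -0.5]
finger_gap: 85.5
finger_force: 0.0
t: 37.5
ee_pos: [518.4, -404.1, 264.9]
eef_rot: [-180.0, -0.0, -0.4]
wrist_force: [0.6, 0.1, 0.2]
finger_gap: 85.5
finger_force: 0.0
t: 38.12
ee_pos: [516.3, -590.1, 264.1]
eef_rot: [-180.0, 0.1, -0.6]
wrist_force: [0.1, 0.1, -0.5]
finger_gap: 85.1
finger_force: 0.0
yellow (array([ 5.1938e+02,  6.7430e+01, -2.7000e-01]), 106.4)
yellow (array([ 5.1856e+02,  6.6960e+01, -1.9000e-01]), 2033.9)
z free (array([ 5.1837e+02,  6.7150e+01, -1.2000e-01,  1.4056e+02]), 2027.9)
```

```bash
python3 loc.py | grep tray; python3 -c "
from cell import env;print(env.finish_job())"
```

```text
tray top [541.83 379.71   9.61] 68.5
tray both [541.88 378.85   9.42] 445.8
tray bothz [541.75 379.4    9.37   1.08] 417.3
the job is handed in; nothing more can be done
None
```

Done and handed in at about 38 s: all three chokes are in the tote, the empty tray is back upright where it started, and the blue then yellow cases are stacked on the tote, within about 1 mm of flush by camera fit.

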